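# Take the hot cover off the dry-bath heater with the lifter

### The arm

A 6-joint arm with a two-finger parallel gripper is mounted at the origin on the work surface. World frame = base frame: x ahead of the robot, y to its left, z up, the work surface at z = 0. Lengths are in mm, angles in rad, forces in N, time in s.
With the tool pointing down it reaches from about 350 to 725 mm from the base axis. Payload 6 kg.
Tool frame: the origin (TCP) lies between the finger pads; the fingertips stand 25 mm ahead of it and the grasp point (between the pads) lies 6 mm ahead of it; x points along the fingers, z is the direction in which the jaws open and shut, and the axes are right-handed (so a half turn about x gives the same grasp; the last joint's range is limited). The gripper opens to 85 mm and grips with 20 to 120 N. Pads are 22 mm wide; open, the fingers measure 114 mm over their backs; the gripper's body (76 mm by 85 mm) begins 54 mm behind the grasp point. The pads swing forward as they close: fully open they stand 13 mm farther back than shut.
Start: joints at [1.472, 0.04, 0.085, 0, -1.615, -0.334], TCP at [251.621, 544.668, 256.261] pointing down, gripper open.
Joint ranges: [-2.56, 2.56], [-1.29, 2.01], [-1.08, 1.49], [-3.29, 1.98], [-2.81, -0.18], [-2.99, 2.99]. Speed limits (rad/s): [2.57, 2.57, 3.01, 3.14, 3.14, 3.14].

### API

Orientations are given as a unit quaternion [x, y, z, w].
In Python, from bench import arm gives the robot as it stands. The module is installed in compiled form; this text tells all that it offers.
- The arm moves only by the tool servo_tool, never from a script. Its argument "plan" is a list of rows, each a list of 5 numbers: the shift along the tool's x, y, z in mm, then the turn about the tool's x in degrees, then the gripper command: -1 is fully open, 1 is shut, values between are in proportion. A call has 1 to 20 rows; each row shifts and turns the commanded pose from where the row before left it, along the tool's axes as they then stand; what a row does not reach is not made up. A row lasts 1/8 s, in which the tool goes at most 62.5 mm and 10.7 degrees, less where a joint would pass 70% of its speed; a pose out of reach is approached as far as the arm can. A call is refused whole if a number of a shift passes 62.5 or a number of a turn 10.7, either way. A call with a gripper value outside its range is refused whole. The fingers move at their own pace and stop on an object; "newtons" is the grip in N (left out, the last holds). Time passes only in rows, so rows that do not move let the fingers close. It gives the time, the measured TCP pose, the force and the opening at its end, in the units of the state.
- arm.sense(): the state, without advancing time (a new reading comes with each control period).
- arm.capture(name): name is "side" or "top" or "wrist"; returns the picture (420x560x3 uint8, red, green, blue); there is no depth.
- arm.camera_info(name): a dict with "fx", "fy", "cx", "cy" (pixels), "R" (3x3) and "t" (3): a world point X has camera coordinates R X + t. Camera axes: x right, y down, z forward; pixel columns grow to the right and rows downward; lengths in mm; the calibration is good to about 2 mm. The wrist camera is an equidistant fisheye: a pixel r from the principal point sees the ray r / f radians off the axis. A picture is of the moment at which its call begins: read the wrist's pose just before it. camera_info takes no time and is no camera call; for the wrist camera it gives the pose at the moment of the call.
- arm.sign_off(): hands the job in, once; it reports no verdict.
The state is a dict: "time": time; "joint_positions": joint angles; "joint_vel": joint speeds; "joint_efforts": joint torques, N m; "position": TCP position; "tcp_rot": TCP orientation; "force": force on the tool from outside, world axes, zero at the start; "wrist_torque": the same for the moment, N m; "grip_width": opening from 0.0 (shut) to 1.0 (fully open).
Only numpy, scipy, OpenCV 4.12 (cv2) and the standard library are available. Lean on these libraries where they do the work, as an engineer would, in place of code of your own. Each camera call takes 0.05 s, during which the arm holds its last target.

### The job

The cover on the dry-bath heater is hot, so never touch it with the gripper: take the two-pronged lifter by its orange handle, hook its prongs under the cover's bail, lift the cover off and lower it gently onto the cork pad, wholly on the pad, flat and right way up, not on the bench. Then unhook the lifter, stand it upright on its prongs in its blue tray again, and let go. Do not shift or tip the wash bottle, the amber jar, the tube rack or the tip box.

Things in the scene. Friction and masses are not known exactly. Their poses are not given: they have to be found in the camera images.
- heater: Dry-bath heater, fixed; pose varies. Origin: on the bench below the centre of its round well; z up. White housing 144 mm (x) by 140 (y) by 60 high, centred on the origin. Well rim: 56 mm outer radius, top at 74 mm. A grey control column at x = 72 to 114 mm, 90 wide in y, 125 high, leaves no room to bring the lifter in from that (+x) side
- cover: Loose round steel cover, about 0.35 kg, 126 mm across, 17 high without its bail: 5 mm top and a 12 mm deep skirt round the well's rim (3 mm radial play), so it must rise over 12 mm before going sideways. Origin: centre of the skirt's lower edge (62 mm above the bench at the start); z up. Its x axis is within 0.6 rad of the heater's x axis. It can swing about the bail when hung
- cover_bail (a point): Middle of the cover's bail, on the bar's centre line, 55 mm above the cover's origin (axes as the cover). The bail is a fixed round bar 8 mm thick along the cover's y axis on two 8 mm posts at y = +42 and -42 mm, with 34 mm clear between bar and cover top
- lifter: Two-pronged aluminium lifter, 0.2 kg, 138 mm high, standing by itself on its prongs in the tray. Origin: underside of the prongs, straight below the handle's middle; z up, x the way the prongs point. Prongs: two 7 mm square bars along x at y = +18 and -18 mm, x = -27 to 20 mm; their ends (x = 14 to 20) turn up to z = 14 mm. The bail rides on them (z = 7 mm), x = -20 to 14 mm
- lifter_handle (a point): Centre of the lifter's orange handle, 108 mm above its origin (axes as the lifter). Handle 24 mm (x) by 36 (y), z = 78 to 138 mm. Below it a crossbar (z = 68 to 78 mm, x = -27 to 12, 43 wide) joins two shanks (x = -27 to -20 mm) that run down to the prongs' rear ends
- pad: Round cork pad, fixed on the bench, 176 mm across, 12 mm thick. Origin: centre of its underside
- tray: Shallow blue tray, fixed on the bench, 140 mm square outside, walls 5 mm thick and 14 mm high, floor 5 mm thick. Origin: centre of its underside
- wash_bottle: White bottle with a red cap, loose, 58 mm across, 170 mm high. Origin: centre of its underside. Leave it alone
- jar: Amber jar with a blue lid, loose, 56 mm across, 90 mm high. Origin: centre of its underside. Leave it alone
- tube_rack: Yellow tube rack, loose, 65 mm (x) by 118 mm (y), 52 mm high with its tubes. Origin: centre of its underside. Leave it alone
- tip_box: Blue and tan pipette-tip box, loose, 86 mm (x) by 124 mm (y), 60 mm high. Origin: centre of its underside. Leave it alone
Things that resemble listed ones, but are neither listed nor needed, are in the scene too. What is shaped like the lifter but black or turquoise is not meant.

How it is judged (in metres and radians):
On the way, in this order (a step that is already met when the one before it is completed fails the run):
1. the cover hangs on the lifter, clear of the heater (z of cover in the frame of heater above 0.085 m and contact force between cover and lifter above 0.5 N and contact force between cover and heater below 0.1 N), for 0.2 s.
2. the cover lies flat and wholly on the cork pad, free of the lifter (horizontal distance between cover and pad below 0.025 m and z of cover in the frame of pad between 0.008 and 0.016 m and angle between cover's own z axis and vertical below 0.08 rad and contact force between cover and lifter below 0.1 N and linear speed of cover below 0.02 m/s), for 0.2 s.
At the end, for the whole second after the job is handed in: The cover rests right way up and flat (0.08 rad) on the cork pad, centres within 25 mm, free of the lifter; the lifter stands upright (0.08 rad) at rest on the floor of its tray, its origin within 46 mm of the tray's centre along each side (all of step 2 and x of lifter in the frame of tray between -0.046 and 0.046 m and y of lifter in the frame of tray between -0.046 and 0.046 m and z of lifter in the frame of tray below 0.009 m and angle between lifter's own z axis and vertical below 0.08 rad and linear speed of lifter below 0.02 m/s); the robot touches nothing.
It fails at once if the gripper or the arm touches the hot cover (contact force between any of the fingers, the arm and cover above 0.5 N).
It fails at once if the cover is dropped (falls free, faster than 0.5 m/s) (contact force between cover and anything else below 0.05 N and linear speed of cover above 0.5 m/s).
It fails at once if the hot cover touches the bench (contact force between cover and table above 0.3 N).
It fails at once if the wash bottle, jar, tube rack or tip box is shifted by more than 15 mm or tipped (distance of any of wash_bottle, jar, tube_rack, tip_box from where it was at the start of the episode above 0.015 m or angle between any of wash_bottle, jar, tube_rack, tip_box's own z axis and vertical above 0.15 rad).
It also fails if it takes over 72 s, if anything falls off the work surface, if the arm or the gripper's body presses on something with over 40 N, if the wrist force passes 120 N, or if a joint passes its speed limit or range.

## Working session

There is one attempt and no reset: what is moved stays moved. The work goes in short steps, Python scripts to look and compute and a tool call to move; the robot and the scene stay as the last step left them, time stands still between calls to the robot, and variables do not carry over. Pictures are saved under pics/ and viewed, and the job is handed in when it is done.

Besides the shell and the picture viewer there is one more tool, called after "Emit:" by a JSON object that holds its "fn" and its "kwargs". servo_tool: Moves the arm, as the interface text tells. Its arguments: {"type":"object","properties":{"plan":{"type":"array"},"newtons":{"type":"number"}},"required":["plan"]}

```bash
mkdir -p pics
python3 - <<'E'
from bench import arm
import cv2
s=arm.sense();print(s)
for n in ["side","top","wrist"]:
    print(n,arm.camera_info(n))
    im=arm.capture(n);cv2.imwrite(f"pics/{n}0.png",im[:,:,::-1])
E
```

```text
{'time': 0.0, 'joint_positions': array([ 1.47169959e+00,  4.08420203e-02,  8.38409427e-02, -4.16216482e-04,
       -1.61549202e+00, -3.33672106e-01]), 'joint_vel': array([-2.08583461e-03, -3.38582019e-04, -6.89161740e-04,  5.53254679e-04,
       -1.42459586e-03, -8.56554149e-05]), 'joint_efforts': array([-1.17545387e-03, -3.68210292e+01,  3.47422278e+01,  6.93264663e+00,
       -5.36211475e-03, -1.00261644e-05]), 'position': array([251.46667162, 544.46844736, 255.28759611]), 'tcp_rot': array([-0.59519918, -0.38061561,  0.59617328, -0.38137529]), 'force': array([ 0.92122647, -0.55401649,  0.45178579]), 'wrist_torque': array([0.00609975, 0.03431885, 0.01338735]), 'grip_width': 0.9973539023426605}
side {'fx': 486.41409748195906, 'fy': 486.41409748195906, 'cx': 284.86418221653327, 'cy': 213.5305422348532, 'R': array([[ 0.86925628, -0.49436025,  0.00121063],
       [-0.38226843, -0.67370889, -0.63244539],
       [ 0.31347147,  0.54929434, -0.774604  ]]), 't': array([-414.1878372 ,  272.19046604, 1224.08467326])}
top {'fx': 527.5270800146916, 'fy': 527.5270800146916, 'cx': 286.1223084357543, 'cy': 212.40910449920952, 'R': array([[-1.08531254e-02, -9.99937115e-01, -2.82428004e-03],
       [-9.79978847e-01,  1.11979662e-02, -1.98786481e-01],
       [ 1.98805606e-01,  6.10280090e-04, -9.80038754e-01]]), 't': array([  48.82778206,  510.12487941, 1666.61246408])}
wrist {'fx': 325.19226210127806, 'fy': 325.19226210127806, 'cx': 280.39021048939526, 'cy': 212.68242405725962, 'R': array([[-0.42001297, -0.9075174 ,  0.00113125],
       [-0.86087597,  0.39882046,  0.31596647],
       [-0.28719623,  0.13173615, -0.94876968]]), 't': array([601.19314197, -41.68605252, 380.01636633])}
```

View pics/side0.png

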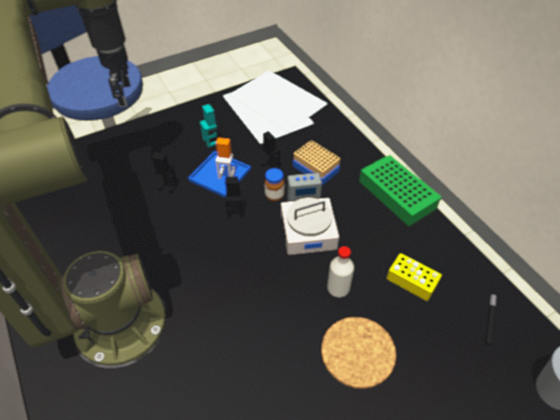

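View pics/top0.png

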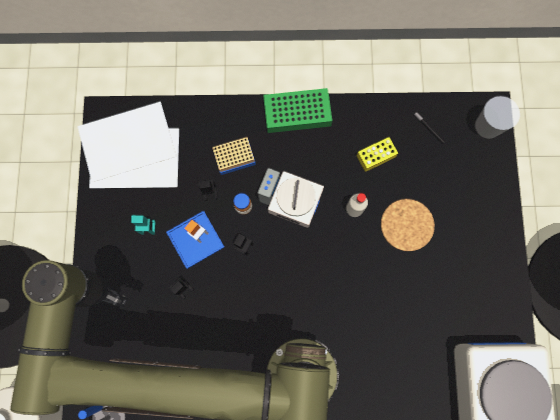

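View pics/wrist0.png

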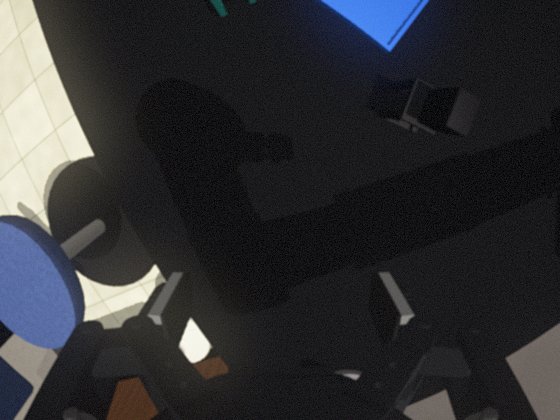

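```bash
cat > h.py <<'E'
import numpy as np, cv2
from bench import arm
def ray(n,u,v,ci=None):
    c=ci or arm.camera_info(n)
    x=(u-c['cx'])/c['fx'];y=(v-c['cy'])/c['fy']
    if n=='wrist':
        r=np.hypot(x,y); d=np.array([np.sin(r)*x/max(r,1e-9),np.sin(r)*y/max(r,1e-9),np.cos(r)])
    else: d=np.array([x,y,1.])
    R=np.array(c['R']);return -R.T@np.array(c['t']), R.T@d
def atz(n,u,v,z,ci=None):
    o,d=ray(n,u,v,ci);return o+d*(z-o[2])/d[2]
def proj(n,X,ci=None):
    c=ci or arm.camera_info(n);p=np.array(c['R'])@np.asarray(X,float)+c['t']
    if n=='wrist':
        th=np.arctan2(np.hypot(p[0],p[1]),p[2]);h=np.hypot(p[0],p[1]);q=p[:2]/h*th
    else:q=p[:2]/p[2]
    return np.array([c['cx']+c['fx']*q[0],c['cy']+c['fy']*q[1]])
def crop(img,u0,v0,u1,v1,k,out):
    im=img if not isinstance(img,str) else cv2.imread(img)
    cv2.imwrite(out,cv2.resize(im[v0:v1,u0:u1],None,fx=k,fy=k,interpolation=cv2.INTER_CUBIC))
E
python3 - <<'E'
from h import *
crop('pics/top0.png',140,160,340,280,4,'pics/top0a.png')
crop('pics/side0.png',180,120,340,260,5,'pics/side0a.png')
crop('pics/top0.png',330,170,450,260,6,'pics/top0b.png')
E
```

```text
(no output)
```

View pics/top0a.png

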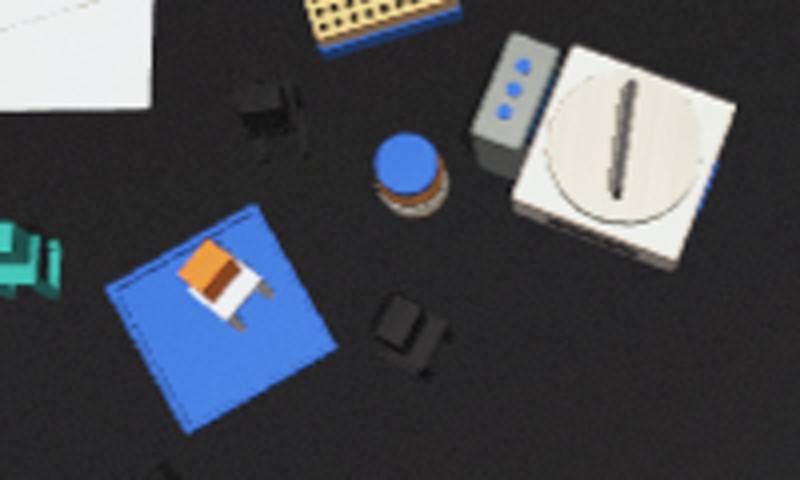

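View pics/side0a.png

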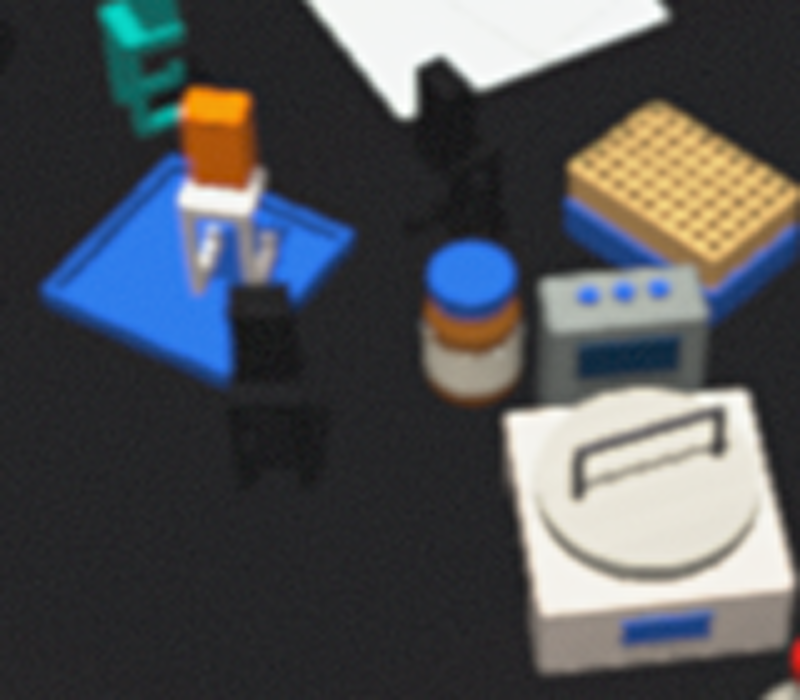

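View pics/top0b.png

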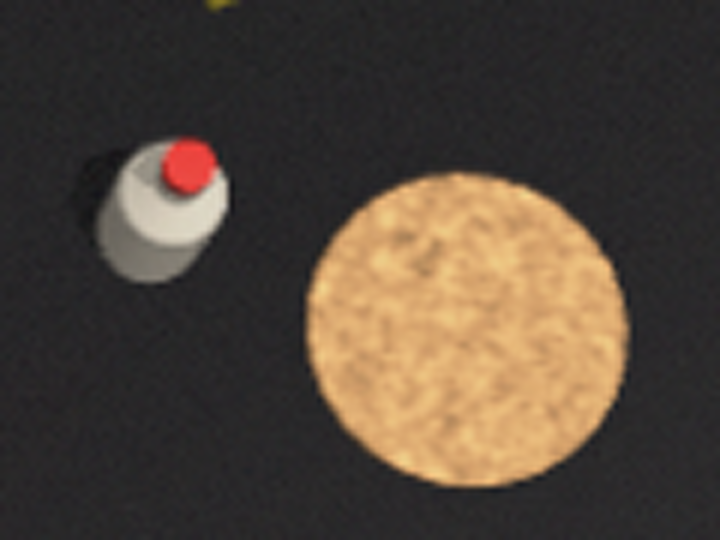

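```bash
cat >> h.py <<'E'
def tri(u1,v1,u2,v2):
    o1,d1=ray('top',u1,v1);o2,d2=ray('side',u2,v2)
    A=np.stack([d1,-d2],1);s=np.linalg.lstsq(A,o2-o1,rcond=None)[0]
    a=o1+s[0]*d1;b=o2+s[1]*d2;return (a+b)/2,np.linalg.norm(a-b)
def T(u,v):return 140+u/4,160+v/4
def S(u,v):return 180+u/5,120+v/5
E
python3 - <<'E'
from h import *
np.set_printoptions(precision=1,suppress=True)
p=lambda n,*a:print(n,*a)
for n in('top','side'):
    c=arm.camera_info(n);print(n,-c['R'].T@c['t'])
# handle top centre
p('handletop',*tri(*T(209,263),*S(217,103)))
# bail ends
p('bail A(far/up)',*tri(*T(629,86),*S(722,410)))
p('bail B',*tri(*T(616,193),*S(578,455)))
# heater housing top corners z=60
for q in [(574,46),(736,106),(674,268),(514,206)]: p('heat',atz('top',*T(*q),60))
for q in [(505,415),(748,392),(797,590),(535,612)]: p('heatS',atz('side',*S(*q),60))
for q in [(105,288),(257,205),(337,348),(189,433)]: p('tray',atz('top',*T(*q),14))
for q in [(40,290),(172,155),(355,235)]: p('trayS',atz('side',*S(*q),14))
p('pad',atz('top',330+467/6,170+330/6,12)); p('padS',atz('side',359,352,12))
p('cap',atz('top',330+190/6,170+166/6,170)); p('capS',atz('side',344,253,168))
p('bottlebase L/R bottom', atz('top',330+148/6,170+282/6,0))
p('jar lid',atz('top',*T(407,163),90),atz('side',*S(471,270),90))
E
```

```text
top [ 169.1   42.1 1734.9]
side [  80.4 -693.8 1120.8]
handletop [454.5 331.  143.4] 1.957308737961381
bail A(far/up) [601.2   5.8 109.5] 5.100253580508657
bail B [515.4  17.1 109.8] 7.192005139689528
heat [646.4  50.3  60. ]
heat [593.9 -81.7  60. ]
heat [460.1 -28.4  60. ]
heat [512.5 100.2  60. ]
heatS [519.3  97.8  60. ]
heatS [650.   43.8  60. ]
heatS [595.7 -88.6  60. ]
heatS [465.2 -31.3  60. ]
tray [456.6 440.1  14. ]
tray [525.3 315.9  14. ]
tray [404.5 247.7  14. ]
tray [336.1 367.5  14. ]
trayS [336.  364.9  14. ]
trayS [458.1 435.5  14. ]
trayS [529.1 310.7  14. ]
pad [ 471.4 -359.7   12. ]
padS [ 472. -366.   12.]
cap [ 529.7 -187.3  170. ]
capS [ 528.2 -192.4  168. ]
bottlebase L/R bottom [ 502.7 -186.2    0. ]
jar lid [542.4 184.5  90. ] [544.3 182.6  90. ]
```

```bash
cat >> h.py <<'E'
def box(x0,x1,y0,y1,z0,z1):
    P=np.array([[x,y,z] for x in(x0,x1) for y in(y0,y1) for z in(z0,z1)],float)
    E=[(a,b) for a in range(8) for b in range(a+1,8) if bin(a^b).count('1')==1]
    return P,E
LB=[box(-12,12,-18,18,78,138),box(-27,12,-21.5,21.5,68,78)]
for s in(18,-18): LB+= [box(-27,20,s-3.5,s+3.5,0,7),box(14,20,s-3.5,s+3.5,7,14),box(-27,-20,s-3.5,s+3.5,7,68)]
HB=[box(-72,72,-70,70,0,60),box(72,114,-45,45,0,125)]
TB=[box(-70,70,-70,70,0,14)]
CB=[box(-4,4,-46,46,51,59),box(-4,4,-46,-38,17,51),box(-4,4,38,46,17,51)]
def circ(r,z):
    a=np.linspace(0,2*np.pi,49)[:-1];return np.stack([r*np.cos(a),r*np.sin(a),0*a+z],1),[(i,(i+1)%48) for i in range(48)]
CB+=[circ(63,17),circ(63,0)]
def draw(im,n,B,x,y,z,yaw,u0,v0,k,col=(0,255,0),ci=None):
    c,s=np.cos(yaw),np.sin(yaw);R=np.array([[c,-s,0],[s,c,0],[0,0,1]])
    for P,E in B:
        Q=[(proj(n,R@p+[x,y,z],ci)-[u0,v0]+.5)*k for p in P]
        for a,b in E: cv2.line(im,tuple(int(i) for i in Q[a]),tuple(int(i) for i in Q[b]),col,1)
E
cat > ov.py <<'E'
from h import *
import sys
yaw=np.radians(float(sys.argv[1]));x,y=float(sys.argv[2]),float(sys.argv[3])
out=[]
for n,(u0,v0,u1,v1) in {'top':(160,205,235,275),'side':(185,130,255,205)}.items():
    im=cv2.imread(f'pics/{n}0.png');k=5
    a=cv2.resize(im[v0:v1,u0:u1],(375,375),interpolation=cv2.INTER_CUBIC) if 0 else cv2.resize(im[v0:v1,u0:u1],None,fx=k,fy=k,interpolation=cv2.INTER_CUBIC)
    draw(a,n,LB,x,y,5,yaw,u0,v0,k)
    out.append(cv2.copyMakeBorder(a,0,380-a.shape[0],0,390-a.shape[1],cv2.BORDER_CONSTANT))
cv2.imwrite(sys.argv[4],np.hstack(out))
E
python3 ov.py -45 454 330 pics/ov1.png;python3 ov.py 135 454 330 pics/ov2.png; python3 ov.py -135 454 330 pics/ov3.png
```

```text
(no output)
```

View pics/ov1.png

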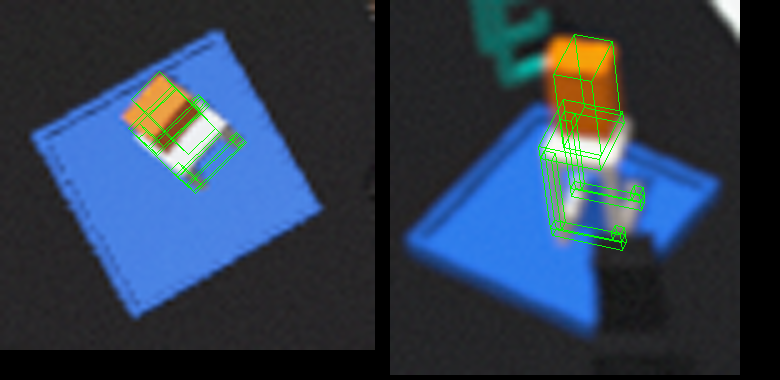

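View pics/ov2.png

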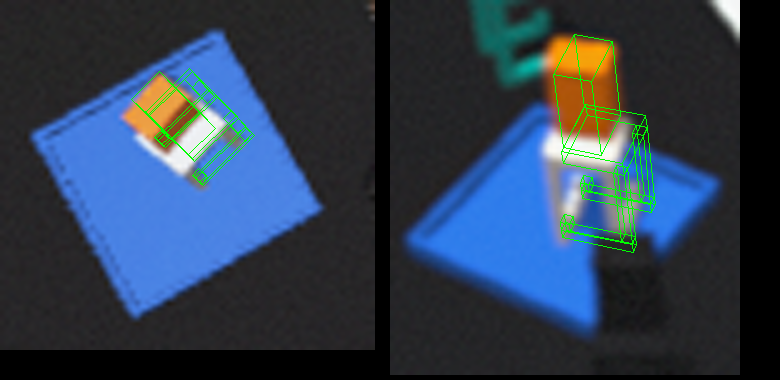

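View pics/ov3.png

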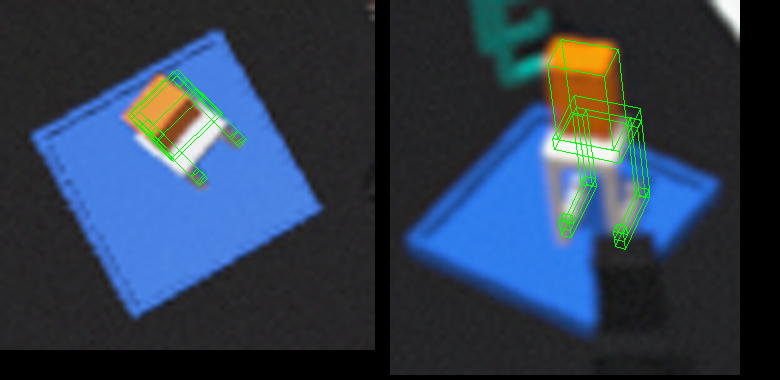

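```bash
python3 ov.py 48 454 333 pics/ov4.png;python3 ov.py 40 454 333 pics/ov5.png
```

```text
(no output)
```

View pics/ov4.png

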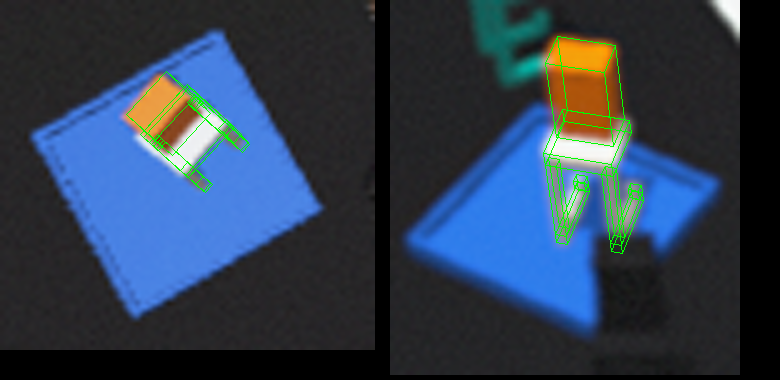

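View pics/ov5.png

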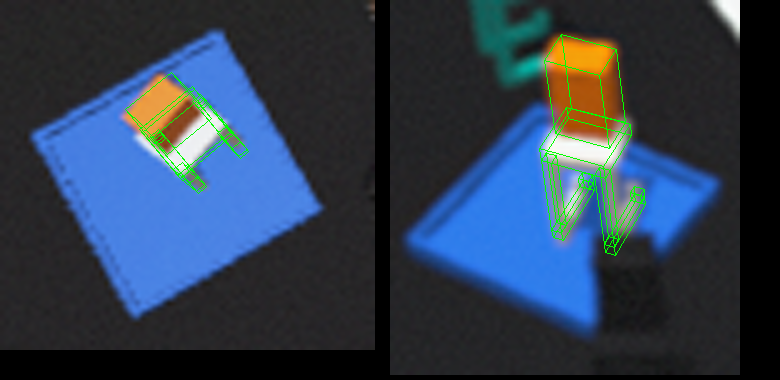

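```bash
python3 ov.py 51 455 336 pics/ov6.png
python3 - <<'E'
from h import *
for n,z in(('top',1),('side',1)):
    im=cv2.imread(f'pics/{n}0.png');h=cv2.cvtColor(im,cv2.COLOR_BGR2HSV)
    m=cv2.inRange(h,(5,150,60),(20,255,255))
    ( u0,v0,u1,v1)=(160,205,235,275) if n=='top' else (185,130,255,165)
    ys,xs=np.nonzero(m[v0:v1,u0:u1]);print(n,xs.mean()+u0,ys.mean()+v0,len(xs))
E
```

```text
top 192.01724137931035 227.08620689655172 116
side 223.31178707224336 146.1977186311787 263
```

View pics/ov6.png

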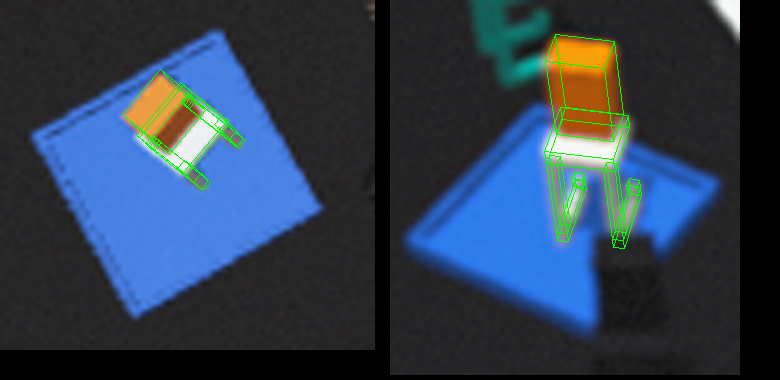

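```bash
cat >> h.py <<'E'
from scipy.spatial.transform import Rotation as Ro
def tool():
    s=arm.sense();return s['position'],Ro.from_quat(s['tcp_rot']).as_matrix(),s
def need(target,jawyaw):
    p,R,s=tool();d=R.T@(np.array(target)-p)
    z=R[:,2];cur=np.degrees(np.arctan2(z[1],z[0]))
    print('pos',p.round(1),'xaxis',R[:,0].round(3),'jaw yaw %.1f'%cur,'j',s['joint_positions'].round(2))
    print('shift now-axes',d.round(1),'dyaw world %.1f'%((jawyaw-cur+90)%180-90),'-> turn about tool x = %.1f (down)'%(-((jawyaw-cur+90)%180-90)))
    # in axes after the turn
    a=np.radians(((jawyaw-cur+90)%180-90));Rn=Ro.from_rotvec([0,0,a]).as_matrix()@R
    print('shift in turned axes',(Rn.T@(np.array(target)-p)).round(1), 'turned yaxis',Rn[:,1].round(2),'z',Rn[:,2].round(2))
E
python3 - <<'E'
from h import *
need([454,336,180],51)
print(atz('top',*T(400,320),138), proj('wrist',[454,336,143]))
E
```

```text
pos [251.5 544.5 255.5] xaxis [-0.    -0.001 -1.   ] jaw yaw -114.8 j [ 1.47  0.04  0.08 -0.   -1.62 -0.33]
shift now-axes [ 75.7 271.3 104.3] dyaw world -14.2 -> turn about tool x = 14.2 (down)
shift in turned axes [ 75.6 288.6  34.5] turned yaxis [ 0.78 -0.63  0.  ] z [-0.63 -0.78  0.  ]
[408.59616264 185.01634686 138.        ] [ 411.68774638 -101.71378208]
```

Emit:
{"fn": "servo_tool", "kwargs": {"plan": [[0,0,0,7.1,-1],[0,0,0,7.1,-1],[0,40,0,0,-1],[0,40,10,0,-1],[0,40,10,0,-1],[0,30,10,0,-1],[0,30,0,0,-1],[0,0,0,0,-1]]}}

```text
time: 1.15
position: [373.6, 406.9, 256.2]
tcp_rot: [-0.639, -0.304, 0.639, -0.304]
force: [-0.0, 0.4, -0.0]
grip_width: 0.999
```

Run:
```python
from h import *
need([454,336,180],51)
ci=arm.camera_info('wrist');im=arm.capture('wrist')[:,:,::-1].copy();cv2.imwrite('pics/w1.png',im)
draw(im,'wrist',LB,454,336,5,np.radians(51),0,0,1,ci=ci);cv2.imwrite('pics/w1o.png',im)
```

```text
pos [373.6 406.9 256.2] xaxis [-0. -0. -1.] jaw yaw -129.1 j [ 1.19 -0.09 -0.04  0.   -1.62 -0.3 ]
shift now-axes [ 76.2 107.1   4.3] dyaw world 0.1 -> turn about tool x = -0.1 (down)
shift in turned axes [ 76.2 107.1   4.5] turned yaxis [ 0.78 -0.63  0.  ] z [-0.63 -0.78  0.  ]
```

View pics/w1o.png

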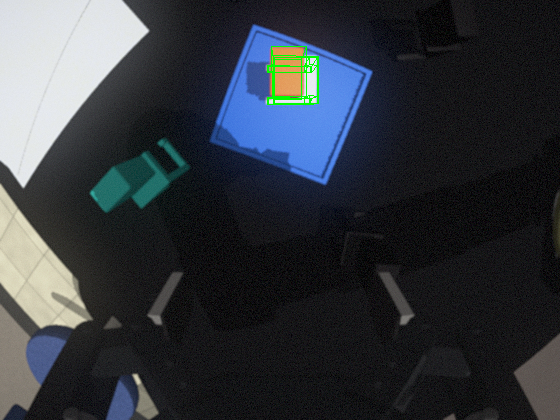

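Run:
```python
from h import *
crop('pics/w1.png',230,20,350,110,6,'pics/w1a.png');crop('pics/w1o.png',230,20,350,110,6,'pics/w1b.png')
```

```text
(no output)
```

View pics/w1b.png

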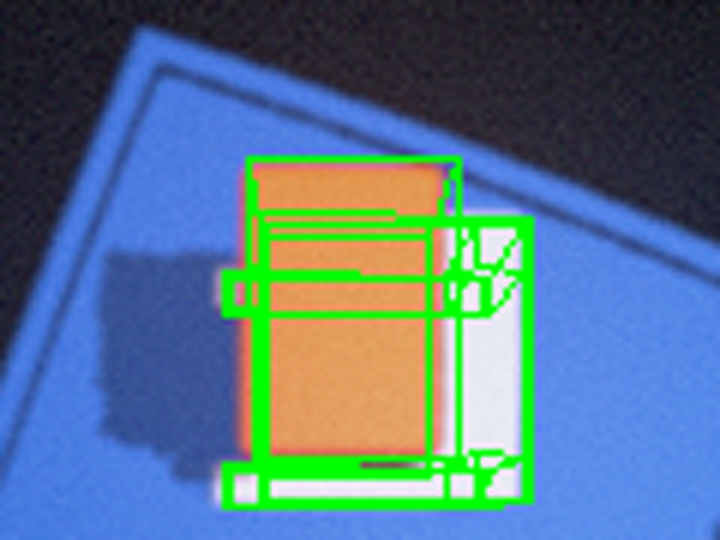

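Emit:
{"fn": "servo_tool", "kwargs": {"plan": [[0,30,2,0,-1],[0,37,2,0,-1],[0,30,0.5,0,-1],[0,10,0,0,-1],[20,0,0,0,-1],[40,0,0,0,-1],[30,0,0,0,-1],[20,0,0,0,-1],[16,0,0,0,-1],[10,0,0,0,-1],[0,0,0,0,-1]]}}

```text
time: 2.58
position: [452.9, 337.2, 120.0]
tcp_rot: [-0.638, -0.304, 0.638, -0.305]
force: [0.4, 0.2, -0.8]
grip_width: 1.001
```

Run:
```python
from h import *
need([454,336,120],51)
for n in('wrist','side'):
    cv2.imwrite(f'pics/{n}2.png',arm.capture(n)[:,:,::-1])
```

```text
pos [452.9 337.2 120. ] xaxis [-0.    -0.001 -1.   ] jaw yaw -129.0 j [ 1.   -0.03 -0.23  0.   -1.37 -0.11]
shift now-axes [0.  1.6 0.2] dyaw world -0.0 -> turn about tool x = 0.0 (down)
shift in turned axes [0.  1.6 0.2] turned yaxis [ 0.78 -0.63  0.  ] z [-0.63 -0.78  0.  ]
```

View pics/wrist2.png

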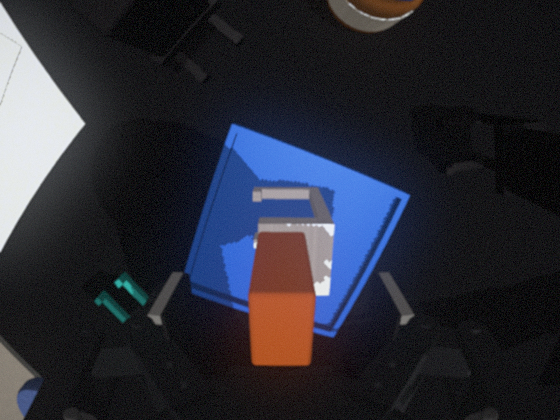

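Emit:
{"fn": "servo_tool", "kwargs": {"plan": [[0,1.6,0,0,-1],[0,0,0,0,1],[0,0,0,0,1],[0,0,0,0,1],[0,0,0,0,1],[0,0,0,0,1],[0,0,0,0,1]], "newtons": 80}}

```text
time: 3.55
position: [454.3, 336.3, 120.5]
tcp_rot: [0.638, 0.304, -0.638, 0.304]
force: [-0.2, -1.4, 0.8]
grip_width: 0.267
```

Emit:
{"fn": "servo_tool", "kwargs": {"plan": [[0,0,0,0,1],[-10,0,0,0,1],[-20,0,0,0,1],[-40,0,0,0,1],[-40,0,0,0,1],[-40,0,0,0,1],[-30,0,0,0,1],[-10,0,0,0,1],[0,0,0,0,1]]}}

```text
time: 4.68
position: [454.1, 336.4, 310.5]
tcp_rot: [0.638, 0.305, -0.638, 0.304]
force: [0.1, 0.6, -2.7]
grip_width: 0.275
```

Run:
```python
from h import *
p,R,s=tool();print(p,s['grip_width'],s['force'])
ci=arm.camera_info('wrist');im=arm.capture('wrist')[:,:,::-1].copy();cv2.imwrite('pics/w3.png',im)
yaw=np.arctan2(-R[1,2],-R[0,2])
draw(im,'wrist',LB,p[0],p[1],p[2]-115,yaw,0,0,1,ci=ci);cv2.imwrite('pics/w3o.png',im)
im=arm.capture('side')[:,:,::-1].copy();cv2.imwrite('pics/s3.png',im)
im=arm.capture('top')[:,:,::-1].copy();cv2.imwrite('pics/t3.png',im)
crop('pics/s3.png',150,40,320,190,4,'pics/s3a.png')
```

```text
[454.13989679 336.39410535 310.51437678] 0.27468939601020054 [ 0.10564255  0.56778016 -2.68128082]
```

View pics/w3o.png

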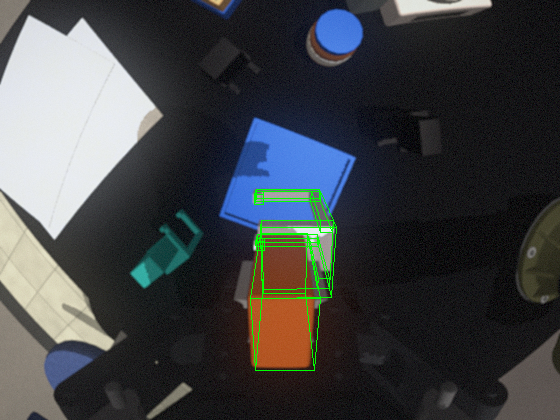

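View pics/s3a.png

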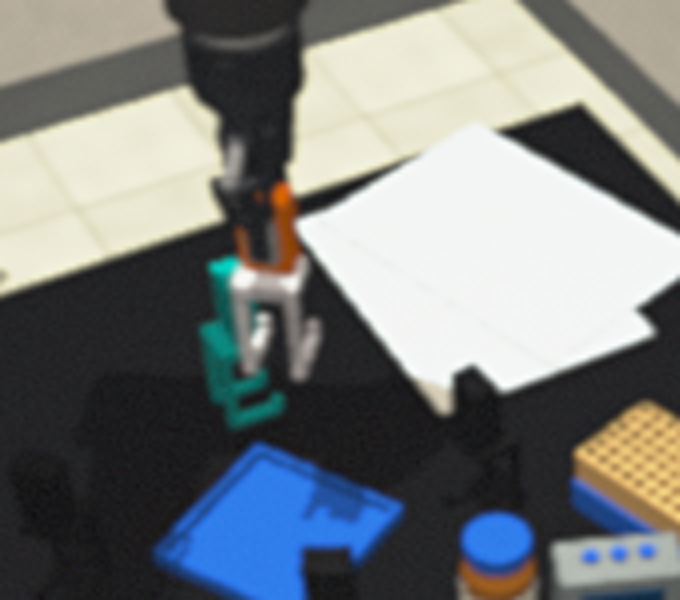

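Emit:
{"fn": "servo_tool", "kwargs": {"plan": [[0,0,0,-7.5,1],[0,0,0,-8,1],[0,10,14,-8,1],[0,15,30,-8,1],[0,20,45,0,1],[0,20,50,0,1],[0,20,55,0,1],[0,20,55,0,1],[0,15,50,0,1],[0,15,40,0,1],[0,10,25,0,1],[0,0,15,0,1],[0,0,5,0,1],[0,0,0,0,1]]}}

```text
time: 6.58
position: [538.6, -65.8, 310.2]
tcp_rot: [-0.532, -0.466, 0.532, -0.466]
force: [-0.2, -0.2, -1.4]
grip_width: 0.27
```

Run:
```python
from h import *
p,R,s=tool();print(p,s['grip_width'],s['force'],s['joint_positions'])
yaw=np.arctan2(-R[1,2],-R[0,2]);print(np.degrees(yaw))
ci=arm.camera_info('wrist');im=arm.capture('wrist')[:,:,::-1].copy();cv2.imwrite('pics/w4.png',im)
draw(im,'wrist',LB,p[0],p[1],p[2]-115,yaw,0,0,1,ci=ci)
draw(im,'wrist',HB,555.5,8,0,np.radians(67.8),0,0,1,(255,0,0),ci=ci)
draw(im,'wrist',CB,557,9,62,np.radians(82.5),0,0,1,(0,0,255),ci=ci)
cv2.imwrite('pics/w4o.png',im)
```

```text
[538.6408611  -65.82909878 310.19376988] 0.2695503789687915 [-0.16585573 -0.20194752 -1.40082037] [ 2.48850240e-01 -9.93668092e-02  4.65786786e-02 -1.16043507e-04
 -1.71684812e+00  1.19145050e+00]
82.52412085691162
```

View pics/w4.png

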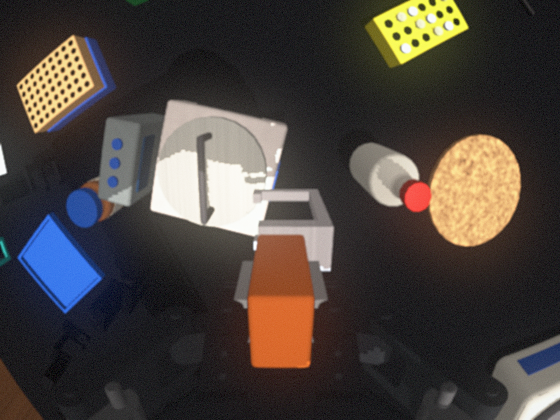

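View pics/w4o.png

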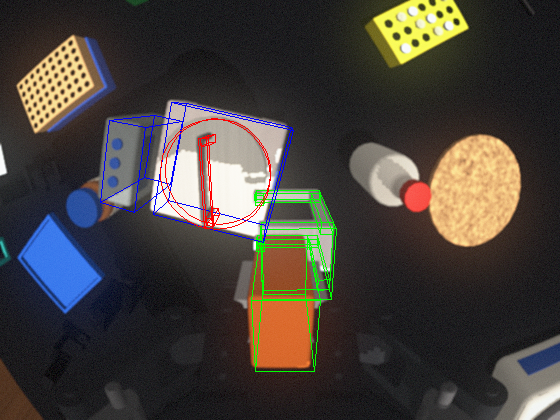

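Run:
```python
from h import *
ci=arm.camera_info('wrist')
k=4
im=cv2.imread('pics/w4.png')[90:290,140:340];im=cv2.resize(im,None,fx=k,fy=k,interpolation=cv2.INTER_CUBIC)[:600]
cv2.imwrite('pics/w4z.png',im)
draw(im,'wrist',HB[:1],552,11,0,np.radians(67.8),140,90,k,(255,0,0),ci=ci)
draw(im,'wrist',CB,553,13,62,np.radians(82.5),140,90,k,(0,0,255),ci=ci)
cv2.imwrite('pics/w4zo.png',im)
```

```text
(no output)
```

View pics/w4z.png

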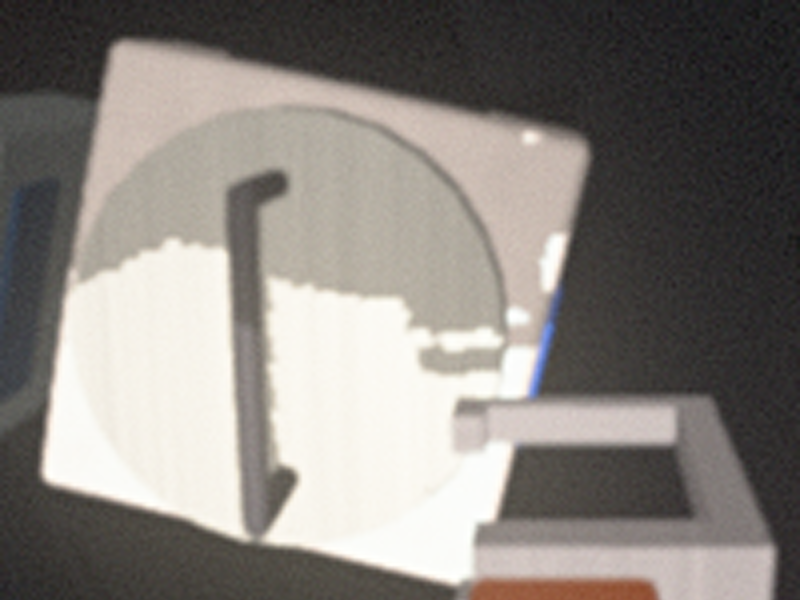

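View pics/w4zo.png

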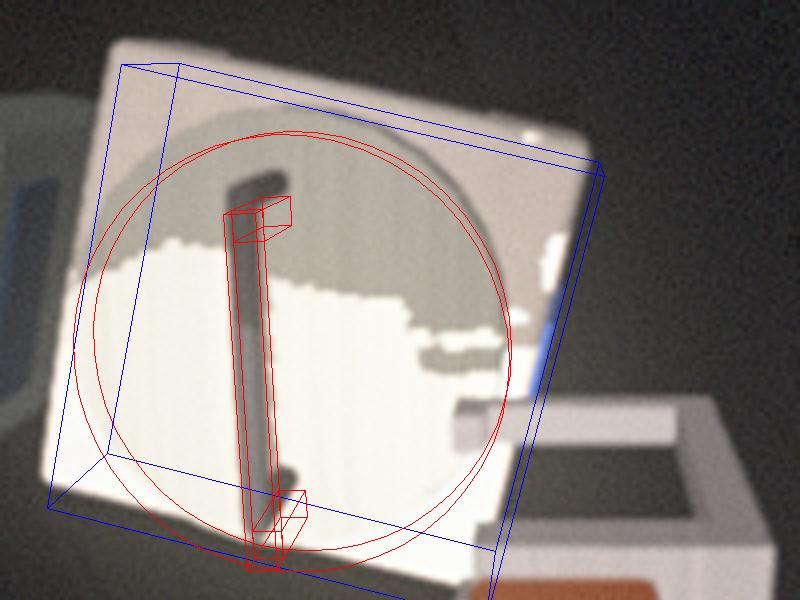

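Run:
```python
from h import *
ci=arm.camera_info('wrist')
a=atz('wrist',140+243/4,90+188/4,119,ci);b=atz('wrist',140+256/4,90+530/4,119,ci)
print(a,b,(a+b)/2,np.linalg.norm(a-b),np.degrees(np.arctan2(*(a-b)[1::-1]))+90)
# heater top corners
for q in [(115,40),(590,140),(42,485)]: print(atz('wrist',140+q[0]/4,90+q[1]/4,60,ci))
k=4
im=cv2.imread('pics/w4z.png')
c=(a+b)/2;yaw=np.arctan2(*(a-b)[1::-1])+np.pi/2
draw(im,'wrist',CB,c[0],c[1],62,yaw,140,90,k,(0,0,255),ci=ci)
p,R,s=tool()
draw(im,'wrist',LB,p[0],p[1],p[2]-115,np.arctan2(-R[1,2],-R[0,2]),140,90,k,ci=ci)
cv2.imwrite('pics/w4zo.png',im)
```

```text
[604.00160395   5.11706581 119.        ] [517.46650082  18.53500944 119.        ] [560.73405238  11.82603763 119.        ] 87.5692028329437 81.18603244974813
[650.8028552   51.37445962  60.        ]
[599.85382058 -79.74856381  60.        ]
[521.48781388 103.48062211  60.        ]
```

View pics/w4zo.png

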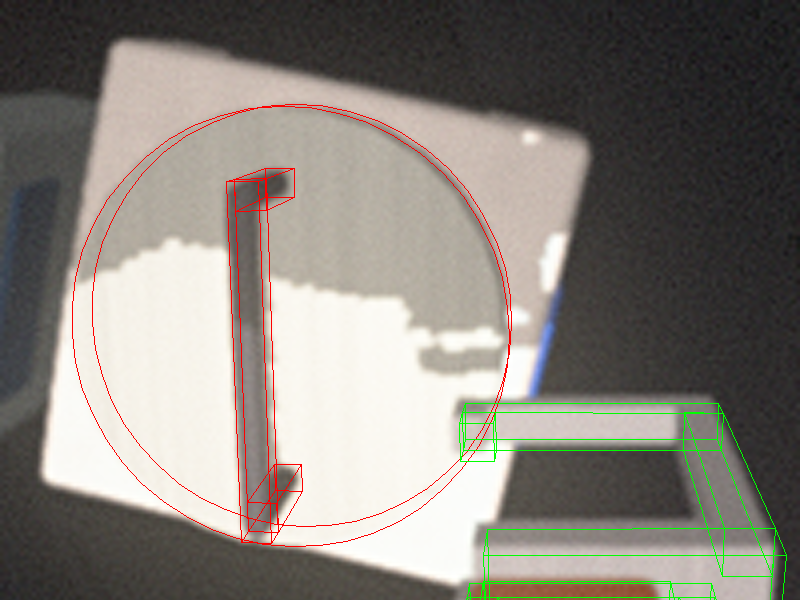

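Run:
```python
from h import *
d=np.array([np.cos(np.radians(81.5)),np.sin(np.radians(81.5)),0])
t=np.array([560,12.5,203])
need(t-45*d,81.5);need(t,81.5)
```

```text
pos [538.7 -65.6 310.3] xaxis [ 0.  0. -1.] jaw yaw -97.5 j [ 0.25 -0.1   0.05 -0.   -1.72  1.19]
shift now-axes [107.3  10.1 -35.2] dyaw world -1.0 -> turn about tool x = 1.0 (down)
shift in turned axes [107.3   9.5 -35.3] turned yaxis [ 0.99 -0.15  0.  ] z [-0.15 -0.99 -0.  ]
pos [538.7 -65.6 310.3] xaxis [ 0.  0. -1.] jaw yaw -97.5 j [ 0.25 -0.1   0.05 -0.   -1.72  1.19]
shift now-axes [107.3  11.  -80.2] dyaw world -1.0 -> turn about tool x = 1.0 (down)
shift in turned axes [107.3   9.5 -80.3] turned yaxis [ 0.99 -0.15  0.  ] z [-0.15 -0.99 -0.  ]
```

Emit:
{"fn": "servo_tool", "kwargs": {"plan": [[0,0,0,1,1],[15,5,-10,0,1],[30,4.5,-15,0,1],[30,0,-10,0,1],[20,0,0,0,1],[10,0,0,0,1],[2,0,0,0,1],[0,0,0,0,1]]}}

```text
time: 7.62
position: [553.8, -33.3, 204.3]
tcp_rot: [0.536, 0.461, -0.535, 0.462]
force: [0.2, 0.4, -2.3]
grip_width: 0.267
```

Run:
```python
from h import *
p,R,s=tool();print(p,s['grip_width'],s['force'])
yaw=np.arctan2(-R[1,2],-R[0,2]);print(np.degrees(yaw))
ci=arm.camera_info('wrist');im=arm.capture('wrist')[:,:,::-1].copy();cv2.imwrite('pics/w5.png',im)
draw(im,'wrist',LB,p[0],p[1],p[2]-115,yaw,0,0,1,ci=ci)
draw(im,'wrist',CB,560,12.5,62,np.radians(81.5),0,0,1,(0,0,255),ci=ci)
cv2.imwrite('pics/w5o.png',im)
ci=arm.camera_info('side');im=arm.capture('side')[:,:,::-1].copy();cv2.imwrite('pics/s5.png',im)
crop('pics/s5.png',260,120,380,250,4,'pics/s5a.png')
```

```text
[553.78034164 -33.3251748  204.34955277] 0.26677017061040614 [ 0.21498373  0.41758389 -2.32795832]
81.48025768952684
```

View pics/w5o.png

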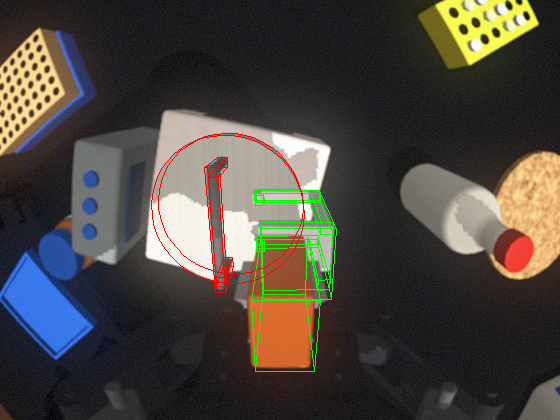

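View pics/s5a.png

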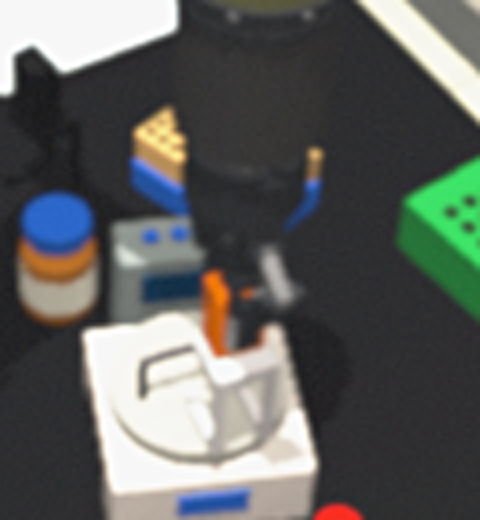

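Emit:
{"fn": "servo_tool", "kwargs": {"plan": [[1,0,-8,0,1],[0,0,-10,0,1],[0,0,-10,0,1],[0,0,-10,0,1],[0,0,-8,0,1],[0,0,0,0,1],[0,0,0,0,1]]}}

```text
time: 8.6
position: [560.2, 12.4, 202.3]
tcp_rot: [-0.536, -0.462, 0.536, -0.462]
force: [0.6, 0.2, -2.1]
grip_width: 0.271
```

Run:
```python
from h import *
p,R,s=tool();print(p,s['grip_width'],s['force'])
ci=arm.camera_info('wrist');im=arm.capture('wrist')[:,:,::-1].copy();cv2.imwrite('pics/w6.png',im)
crop('pics/w6.png',140,100,340,290,4,'pics/w6a.png')
for n in('side','top'):
  im=arm.capture(n)[:,:,::-1].copy();cv2.imwrite(f'pics/{n}6.png',im)
crop('pics/side6.png',260,150,360,250,6,'pics/s6a.png')
```

```text
[560.17959158  12.3704329  202.29221433] 0.2706787615251871 [ 0.64922093  0.20927172 -2.08730119]
```

View pics/w6a.png

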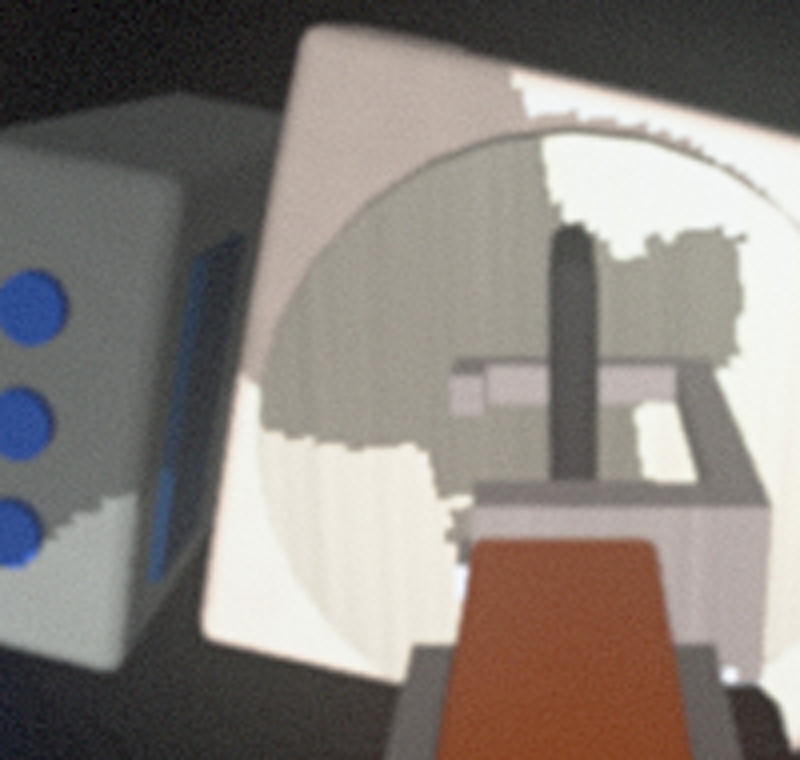

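View pics/s6a.png

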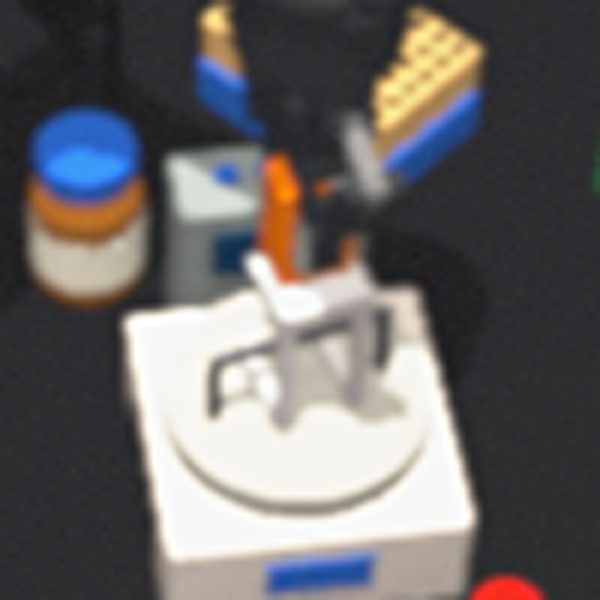

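Emit:
{"fn": "servo_tool", "kwargs": {"plan": [[-8,0,0,0,1],[-6,0,0,0,1],[-3,0,0,0,1],[-3,0,0,0,1],[-3,0,0,0,1],[-3,0,0,0,1],[-4,0,0,0,1],[-5,0,0,0,1],[-6,0,0,0,1],[-5,0,0,0,1],[-2,0,0,0,1],[0,0,0,0,1],[0,0,0,0,1]]}}

```text
time: 10.38
position: [560.1, 12.5, 250.0]
tcp_rot: [-0.536, -0.462, 0.536, -0.462]
force: [-0.5, -0.1, -4.9]
grip_width: 0.271
```

Run:
```python
from h import *
p,R,s=tool();print(p,s['grip_width'],s['force'])
im=arm.capture('wrist')[:,:,::-1].copy();cv2.imwrite('pics/w7.png',im)
crop('pics/w7.png',140,100,340,290,4,'pics/w7a.png')
im=arm.capture('side')[:,:,::-1].copy();cv2.imwrite(f'pics/side7.png',im)
crop('pics/side7.png',260,130,360,250,5,'pics/s7a.png')
```

```text
[560.1203969   12.46579015 250.00676301] 0.27134409700031864 [-0.46980185 -0.05652171 -4.85358797]
```

View pics/w7a.png

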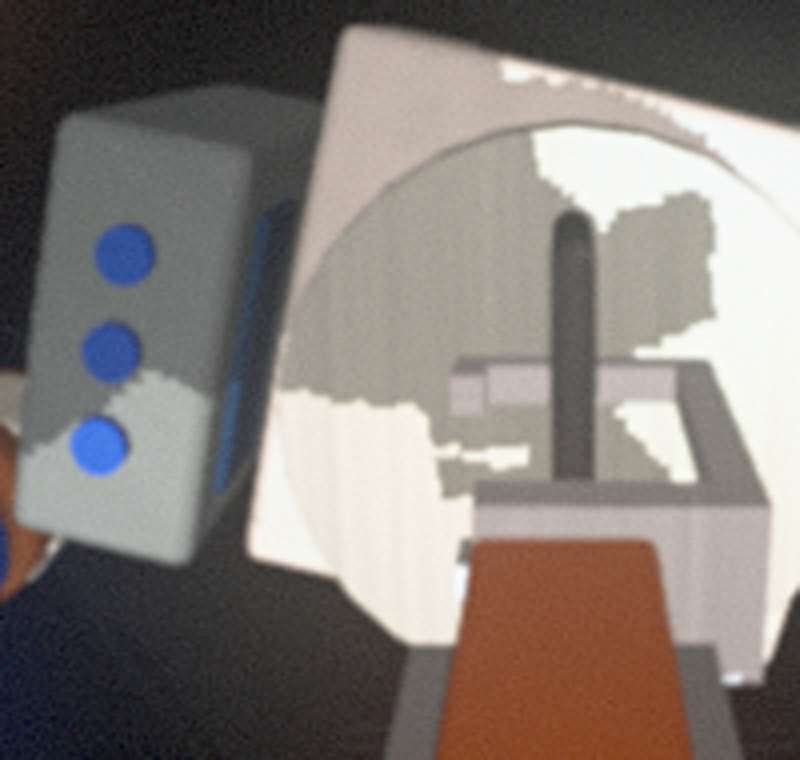

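View pics/s7a.png

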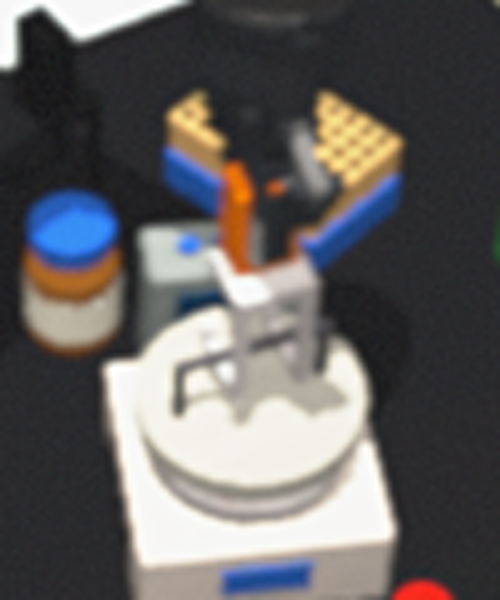

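Emit:
{"fn": "servo_tool", "kwargs": {"plan": [[-5,0,0,0,1],[-12,0,0,0,1],[-18,0,0,0,1],[-22,0,0,0,1],[-22,0,0,0,1],[-18,-2,4,0,1],[-12,-5,8,0,1],[-6,-8,14,0,1],[0,-10,20,0,1],[0,-12,25,0,1],[0,-13,28,0,1],[0,-13,28,0,1],[0,-12,28,0,1],[0,-10,22,0,1],[0,-8,16,0,1],[0,-5,10,0,1],[0,-2,5,0,1],[0,0,1,0,1],[0,0,0,0,1]]}}

```text
time: 12.85
position: [430.7, -179.1, 365.1]
tcp_rot: [-0.535, -0.462, 0.536, -0.462]
force: [-0.3, 0.2, -4.7]
grip_width: 0.272
```

Run:
```python
from h import *
p,R,s=tool();print(p,s['grip_width'],s['force'],s['joint_positions'].round(2))
ci=arm.camera_info('wrist');im=arm.capture('wrist')[:,:,::-1].copy();cv2.imwrite('pics/w8.png',im)
P=[circ(88,12)]
draw(im,'wrist',P,471.5,-363,0,0,0,0,1,ci=ci);cv2.imwrite('pics/w8o.png',im)
```

```text
[ 430.72735055 -179.12782547  365.10020777] 0.27206115171075984 [-0.28490246  0.20325215 -4.74468371] [ 0.04 -0.27 -0.   -0.   -1.84  1.38]
```

View pics/w8o.png

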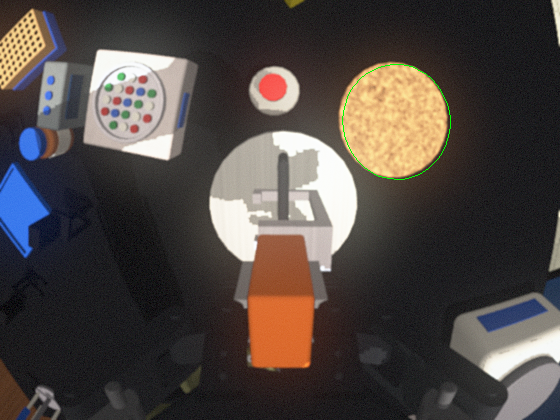

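Emit:
{"fn": "servo_tool", "kwargs": {"plan": [[0,3,6,0,1],[0,6,14,0,1],[0,8,22,0,1],[0,11,26,0,1],[0,11,28,0,1],[0,10,28,0,1],[0,8,22,0,1],[5,6,15,0,1],[12,4,9,0,1],[20,1.3,4.2,0,1],[25,0,0,0,1],[25,0,0,0,1],[25,0,0,0,1],[20,0,0,0,1],[14,0,0,0,1],[10,0,0,0,1],[6,0,0,0,1],[0,0,0,0,1],[0,0,0,0,1]]}}

```text
time: 15.28
position: [472.5, -362.1, 204.1]
tcp_rot: [0.536, 0.461, -0.536, 0.462]
force: [-0.1, -1.0, -4.9]
grip_width: 0.272
```

Run:
```python
from h import *
p,R,s=tool();print(p,s['grip_width'],s['force'],s['joint_positions'].round(2))
need([472.5,-361.5,171],81.5)
ci=arm.camera_info('wrist');im=arm.capture('wrist')[:,:,::-1].copy();cv2.imwrite('pics/w9.png',im)
draw(im,'wrist',[circ(88,12)],472.5,-361.5,0,0,0,0,1,ci=ci)
draw(im,'wrist',CB,p[0],p[1],p[2]-159,np.radians(81.5),0,0,1,(0,0,255),ci=ci);cv2.imwrite('pics/w9o.png',im)
a=[]
for n in('side','top'):
  im=arm.capture(n)[:,:,::-1].copy();cv2.imwrite(f'pics/{n}9.png',im)
  u0,v0=(300,270) if n=='side' else (350,160)
  z=cv2.resize(im[v0:v0+130,u0:u0+130],None,fx=3,fy=3,interpolation=cv2.INTER_CUBIC)
  draw(z,n,[circ(88,12)],472.5,-361.5,0,0,u0,v0,3)
  draw(z,n,CB,p[0],p[1],p[2]-159,np.radians(81.5),u0,v0,3,(0,0,255))
  a.append(z)
cv2.imwrite('pics/st9.png',np.hstack(a))
```

```text
[ 472.45379805 -362.0694639   204.14053107] 0.27191251330047495 [-0.13671221 -1.03018467 -4.90101985] [-0.32  0.03 -0.02  0.   -1.52  1.74]
pos [ 472.5 -362.1  204.1] xaxis [ 0.001 -0.001 -1.   ] jaw yaw -98.5 j [-0.32  0.03 -0.02  0.   -1.52  1.74]
shift now-axes [33.1 -0.1 -0.6] dyaw world -0.0 -> turn about tool x = 0.0 (down)
shift in turned axes [33.1 -0.1 -0.6] turned yaxis [ 0.99 -0.15  0.  ] z [-0.15 -0.99  0.  ]
```

View pics/w9o.png

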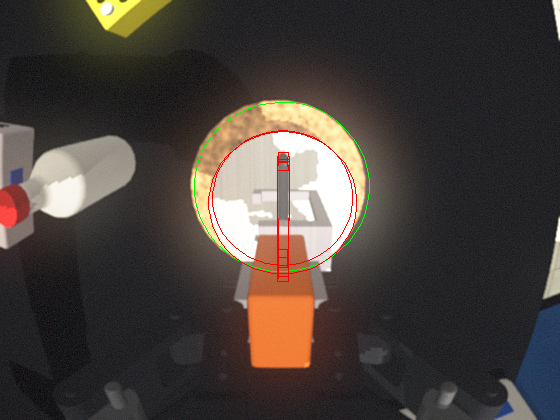

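View pics/st9.png

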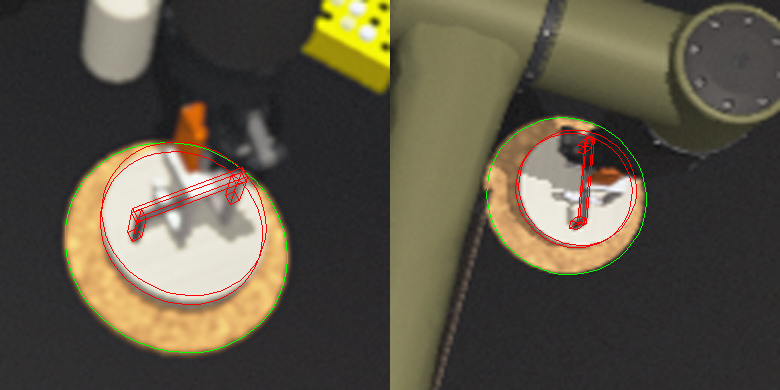

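Emit:
{"fn": "servo_tool", "kwargs": {"plan": [[6,0,0,0,1],[7,0,0,0,1],[6,0,0,0,1],[4,0,0,0,1],[2,0,0,0,1],[1.5,0,0,0,1],[1.5,0,0,0,1],[1.5,0,0,0,1],[1.5,0,0,0,1],[1.5,0,0,0,1],[1.5,0,0,0,1],[1.5,0,0,0,1],[1.5,0,0,0,1],[2,0,0,0,1],[2,0,0,0,1],[2,0,0,0,1],[2,0,0,0,1],[1,0,0,0,1],[0,0,0,0,1],[0,0,0,0,1]]}}

```text
time: 17.92
position: [472.2, -361.9, 157.5]
tcp_rot: [-0.536, -0.461, 0.536, -0.462]
force: [0.3, 0.1, -1.7]
grip_width: 0.268
```

Run:
```python
from h import *
p,R,s=tool();print(p,s['grip_width'],s['force'])
im=arm.capture('wrist')[:,:,::-1].copy();cv2.imwrite('pics/w10.png',im)
im=arm.capture('side')[:,:,::-1].copy();cv2.imwrite(f'pics/side10.png',im)
crop('pics/side10.png',300,270,430,390,5,'pics/s10a.png')
crop('pics/w10.png',160,80,400,290,3,'pics/w10a.png')
```

```text
[ 472.24889337 -361.92097638  157.46887866] 0.26811178947712266 [ 0.25443904  0.12254851 -1.71253466]
```

View pics/s10a.png

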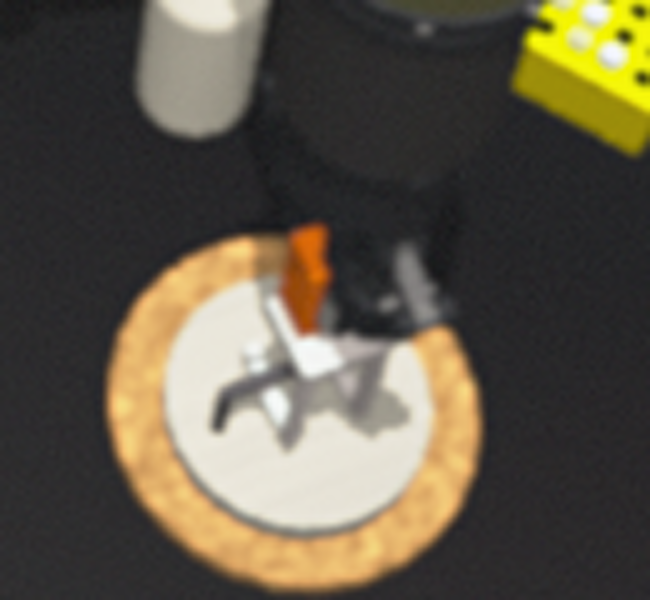

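View pics/w10a.png

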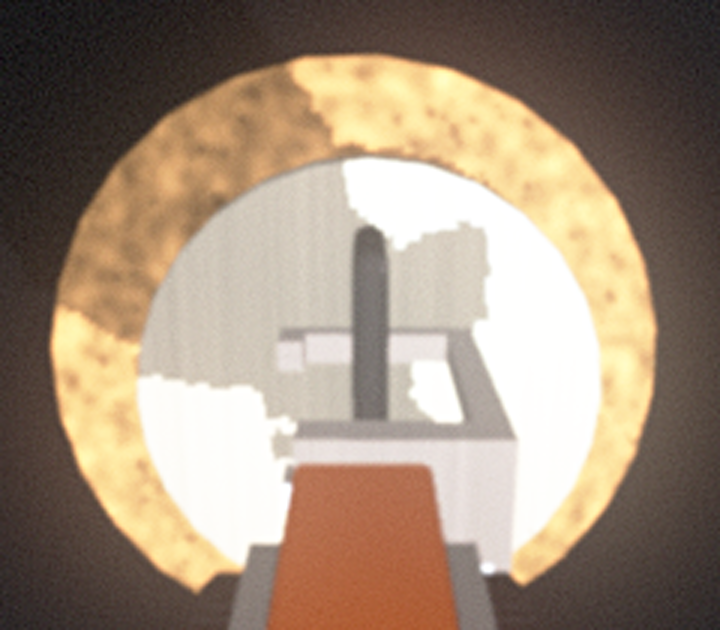

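Emit:
{"fn": "servo_tool", "kwargs": {"plan": [[3,0,0,0,1],[0,0,0,0,1],[0,0,5,0,1],[0,0,10,0,1],[0,0,10,0,1],[0,0,10,0,1],[0,0,10,0,1],[0,0,10,0,1],[0,0,10,0,1],[0,0,5,0,1],[-10,0,0,0,1],[-25,0,0,0,1],[-40,0,0,0,1],[-40,0,0,0,1],[-40,0,0,0,1],[-30,0,0,0,1],[-15,0,0,0,1],[0,0,0,0,1]]}}

```text
time: 20.27
position: [462.1, -431.0, 356.7]
tcp_rot: [0.536, 0.46, -0.535, 0.463]
force: [0.6, 0.0, -1.9]
grip_width: 0.272
```

Run:
```python
from h import *
p,R,s=tool();print(p,s['grip_width'],s['force'])
ci=arm.camera_info('wrist');im=arm.capture('wrist')[:,:,::-1].copy()
draw(im,'wrist',[circ(88,12)],472.5,-361.5,0,0,0,0,1,ci=ci)
draw(im,'wrist',CB,472.5,-361.5,12,np.radians(81.5),0,0,1,(0,0,255),ci=ci);cv2.imwrite('pics/w11o.png',im)
im=arm.capture('side')[:,:,::-1].copy();cv2.imwrite(f'pics/side11.png',im)
yaw=45
need([454,336,350],51)
```

```text
[ 462.0975293  -431.01664073  356.67889909] 0.27158301997501666 [ 0.63902663  0.03436729 -1.91496316]
pos [ 462.  -430.7  353.9] xaxis [-0.  0. -1.] jaw yaw -98.5 j [-0.43  0.16  0.39 -0.   -1.8   1.86]
shift now-axes [   4.3 -120.9 -757.2] dyaw world -30.5 -> turn about tool x = 30.5 (down)
shift in turned axes [   4.3 -488.7 -590.8] turned yaxis [ 0.78 -0.63 -0.  ] z [-0.63 -0.78 -0.  ]
```

View pics/w11o.png

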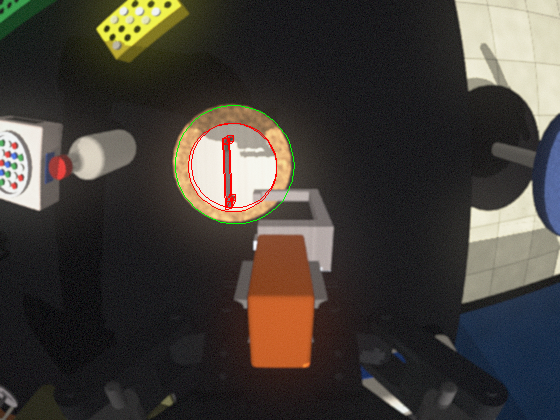

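View pics/side11.png

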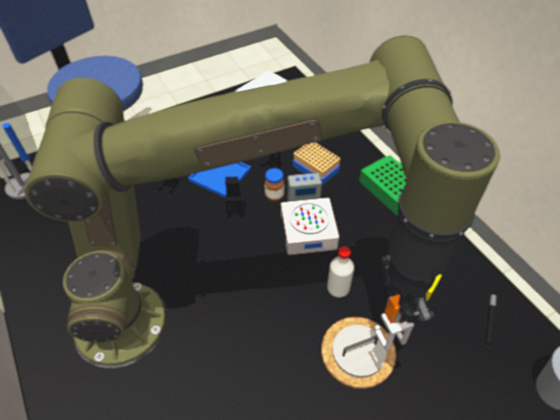

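Emit:
{"fn": "servo_tool", "kwargs": {"plan": [[0,0,0,10.2,1],[0,0,0,10.2,1],[0,0,0,10.1,1],[0,-15,-17,0,1],[0,-25,-28,0,1],[0,-35,-40,0,1],[0,-38,-43,0,1],[0,-38,-43,0,1],[0,-38,-43,0,1],[0,-38,-43,0,1],[0,-38,-43,0,1],[0,-38,-43,0,1],[0,-38,-43,0,1],[0,-38,-43,0,1],[0,-38,-43,0,1],[0,-35,-40,0,1],[0,-25,-28,0,1],[0,-15,-17,0,1],[0,0,0,0,1]]}}

```text
time: 22.75
position: [429.7, 312.3, 352.9]
tcp_rot: [-0.637, -0.304, 0.639, -0.305]
force: [-0.7, 0.1, -2.3]
grip_width: 0.273
```

Run:
```python
from h import *
p,R,s=tool();print(p,s['grip_width'],s['force'])
need([432,341,260],51)
ci=arm.camera_info('wrist');im=arm.capture('wrist')[:,:,::-1].copy()
draw(im,'wrist',TB,432,341,0,np.radians(30.5),0,0,1,ci=ci);cv2.imwrite('pics/w12o.png',im)
```

```text
[429.71921456 312.27881757 352.94853312] 0.27314738997475363 [-0.6681125   0.08332105 -2.25243069]
pos [429.7 312.3 352.9] xaxis [-0.002 -0.002 -1.   ] jaw yaw -128.9 j [ 1.01 -0.11  0.12 -0.   -1.8  -0.12]
shift now-axes [ 92.9 -16.3 -24. ] dyaw world -0.1 -> turn about tool x = 0.1 (down)
shift in turned axes [ 92.9 -16.3 -24. ] turned yaxis [ 0.78 -0.63  0.  ] z [-0.63 -0.78  0.  ]
```

View pics/w12o.png

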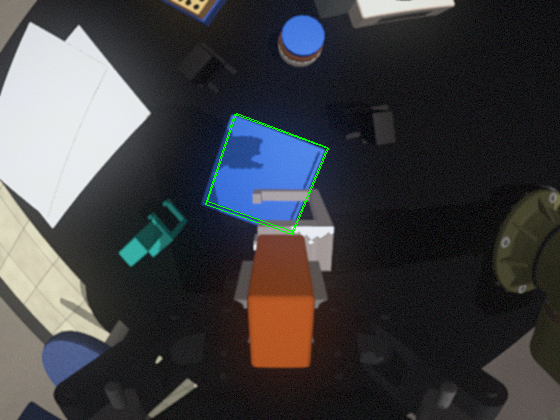

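Emit:
{"fn": "servo_tool", "kwargs": {"plan": [[0,-8,-12,0,1],[0,-8.3,-12,0,1],[20,0,0,0,1],[35,0,0,0,1],[40,0,0,0,1],[40,0,0,0,1],[35,0,0,0,1],[25,0,0,0,1],[15,0,0,0,1],[8,0,0,0,1],[4,0,0,0,1],[2,0,0,0,1],[2,0,0,0,1],[2,0,0,0,1],[1,0,0,0,1],[0,0,0,0,1],[0,0,0,0,1]]}}

```text
time: 24.92
position: [432.5, 340.3, 125.4]
tcp_rot: [0.638, 0.304, -0.638, 0.304]
force: [-0.1, 1.0, -2.0]
grip_width: 0.272
```

Run:
```python
from h import *
p,R,s=tool();print(p,s['grip_width'],s['force'])
im=arm.capture('wrist')[:,:,::-1].copy();cv2.imwrite('pics/w13.png',im)
im=arm.capture('side')[:,:,::-1].copy();cv2.imwrite('pics/s13.png',im)
crop('pics/s13.png',170,110,290,220,5,'pics/s13a.png')
```

```text
[432.50646471 340.3450181  125.38473997] 0.2716919834929334 [-0.09466701  1.0453647  -1.98893046]
```

View pics/w13.png

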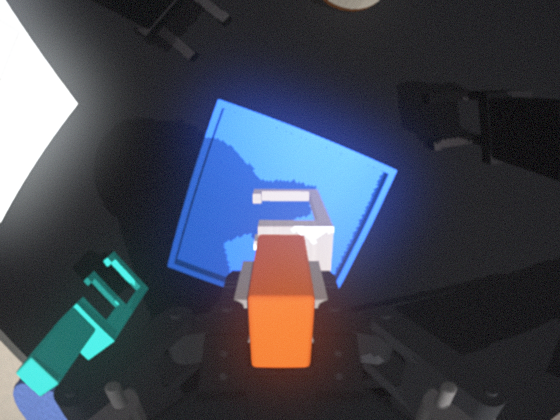

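View pics/s13a.png

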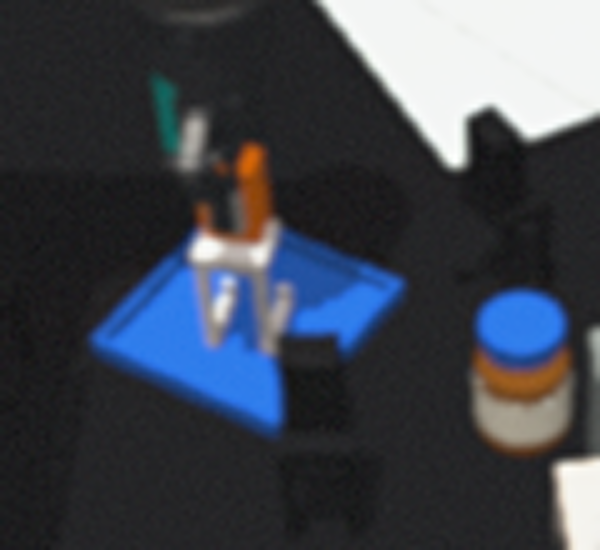

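Emit:
{"fn": "servo_tool", "kwargs": {"plan": [[1.5,0,0,0,1],[1.5,0,0,0,1],[1,0,0,0,1],[0.6,0,0,0,1],[0,0,0,0,1],[0,0,0,0,1]]}}

```text
time: 25.78
position: [432.5, 340.3, 120.7]
tcp_rot: [-0.638, -0.304, 0.638, -0.304]
force: [-0.5, -0.0, -1.9]
grip_width: 0.269
```

Emit:
{"fn": "servo_tool", "kwargs": {"plan": [[0.5,0,0,0,1],[0,0,0,0,1],[0,0,0,0,1]]}}

```text
time: 26.15
position: [432.5, 340.4, 120.5]
tcp_rot: [0.638, 0.304, -0.638, 0.304]
force: [-1.7, -0.8, 0.1]
grip_width: 0.271
```

Emit:
{"fn": "servo_tool", "kwargs": {"plan": [[0.5,0,0,0,1],[0,0,0,0,1],[0,0,0,0,1]]}}

```text
time: 26.52
position: [432.6, 340.4, 120.5]
tcp_rot: [0.638, 0.304, -0.638, 0.305]
force: [-2.3, -0.9, 4.8]
grip_width: 0.275
```

Emit:
{"fn": "servo_tool", "kwargs": {"plan": [[0.5,0,0,0,1],[0,0,0,0,1],[0,0,0,0,1]]}}

```text
time: 26.9
position: [432.6, 340.4, 120.5]
tcp_rot: [0.639, 0.304, -0.638, 0.305]
force: [-3.4, -2.1, 7.5]
grip_width: 0.272
```

Contact with the tray floor (force changed sign). Back off slightly and release.

Emit:
{"fn": "servo_tool", "kwargs": {"plan": [[-0.8,0,0,0,1],[0,0,0,0,1],[0,0,0,0,0.4],[0,0,0,0,0.2],[0,0,0,0,0],[0,0,0,0,-0.5],[0,0,0,0,-1],[0,0,0,0,-1],[0,0,0,0,-1],[0,0,0,0,-1]]}}

```text
time: 28.15
position: [432.5, 340.3, 120.0]
tcp_rot: [0.638, 0.304, -0.638, 0.304]
force: [0.0, -1.1, -0.1]
grip_width: 1.0
```

Run:
```python
from h import *
p,R,s=tool();print(p,s['grip_width'],s['force'])
im=arm.capture('wrist')[:,:,::-1].copy();cv2.imwrite('pics/w14.png',im)
```

```text
[432.47651277 340.32566892 120.00599669] 0.9999244987018419 [ 0.01093961 -1.05758105 -0.13562732]
```

View pics/w14.png

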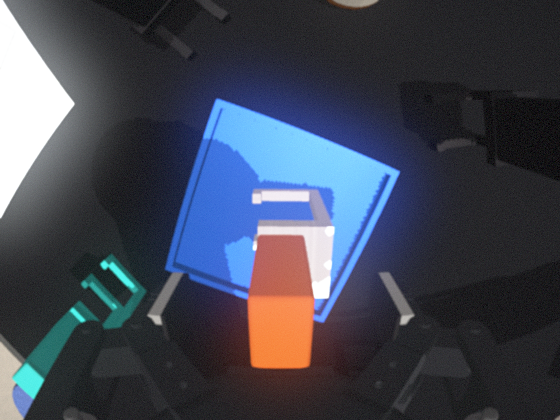

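Standing, fingers clear on both sides. Retreat straight up.

Emit:
{"fn": "servo_tool", "kwargs": {"plan": [[-10,0,0,0,-1],[-20,0,0,0,-1],[-40,0,0,0,-1],[-40,0,0,0,-1],[-40,0,0,0,-1],[-20,-20,0,0,-1],[0,-50,0,0,-1],[0,-50,0,0,-1],[0,-30,0,0,-1],[0,0,0,0,-1],[0,0,0,0,-1]]}}

```text
time: 29.58
position: [316.2, 434.5, 291.2]
tcp_rot: [0.639, 0.305, -0.638, 0.304]
force: [0.3, -0.8, 0.3]
grip_width: 1.002
```

Run:
```python
from h import *
p,R,s=tool();print(p,s['grip_width'],s['force'])
a=[]
for n in('side','top','wrist'):
  ci=arm.camera_info(n);im=arm.capture(n)[:,:,::-1].copy();cv2.imwrite(f'pics/{n}15.png',im)
  u0,v0,w,h,k={'side':(170,110,130,120,3),'top':(150,195,100,90,4),'wrist':(0,0,560,420,1)}[n]
  z=cv2.resize(im[v0:v0+h,u0:u0+w],None,fx=k,fy=k,interpolation=cv2.INTER_CUBIC)
  draw(z,n,LB,432.5,340.3,5,np.radians(51),u0,v0,k,ci=ci)
  if n!='wrist':a.append(z)
  else: cv2.imwrite('pics/w15o.png',z)
cv2.imwrite('pics/st15.png',np.hstack([a[0],cv2.resize(a[1],(400,360))]))
```

```text
[316.23891431 434.51859896 291.19648147] 1.0016389082854735 [ 0.34376892 -0.83614655  0.33520472]
```

View pics/st15.png

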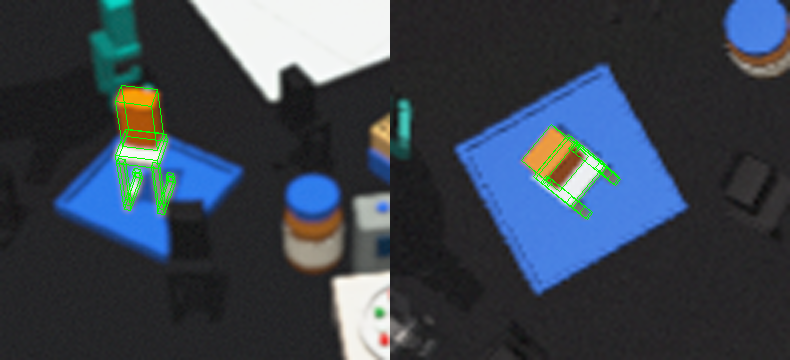

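View pics/side15.png

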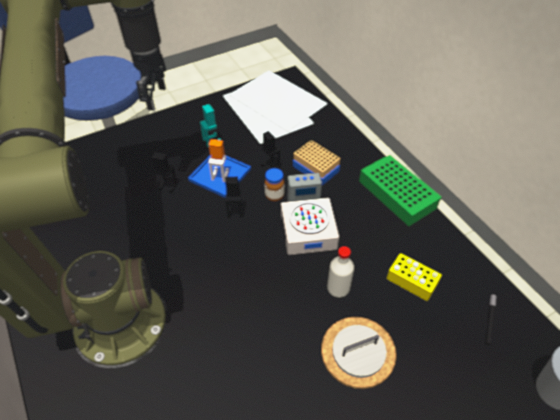

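View pics/top15.png

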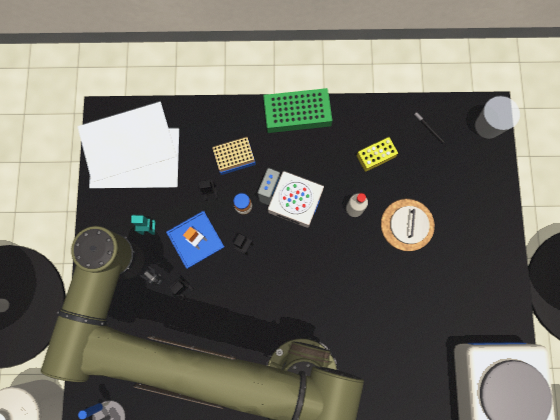

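```bash
python3 -c "
from bench import arm
print(arm.sense()['joint_vel'].round(3)); print(arm.sign_off())"
```

```text
[ 0.001  0.003 -0.002 -0.002  0.001 -0.001]
the job is handed in; nothing more can be done
None
```

I lifted the cover off the heater with the lifter and set it flat on the cork pad. I then stood the lifter back in its blue tray, let go, and handed the job in at about 30 s of the 72 s allowed. No verdict was reported, so the results below are my own camera and force readings.

- **Cover:** it lies flat on the pad, with its centre about 5 mm from the pad's centre in the last top and side pictures. The wrist force had dropped back to the lifter's own weight before I unhooked.
- **Lifter:** it stands upright near the tray's centre, at about (432, 340) mm. The tray-floor contact showed clearly as a change of sign in the wrist force. The fingers were fully open and clear of it before I backed away.
- **Other things:** the wash bottle, jar, tube rack and tip box are where they were at the start, as far as the pictures show. The gripper ended clear of everything and at rest.
- **Disagreements:** the cameras differed by 3 to 8 mm on where the heater, bail and pad were, so for the hooking and the placing I relied mostly on the wrist camera. No check failed.

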